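Put the garage's electrical spares back in their bins

TASK

Sort the electrical spares on the rubber-matted shelf: stand the red fuse carrier upright in the grey bin with the red floor and the blue one upright in the grey bin with the blue floor, and lay the white switch plate flat in the yellow tray. Only when these three are in place, stand the glass bulb on its orange cap in the round green holder, setting it down without dropping it. Leave the red torch and the chrome spotlight where they are.

Things in the scene. Friction and masses are not known exactly. Their poses are not given: they have to be found in the camera images.
- carrier_red: Red plastic fuse carrier, loose: a block 44 (x) x 24 (y) x 26 mm high with a raised pull grip of the same colour on its middle, 26 (x) x 24 (y) mm, up to 40 mm above its base; brass contacts at its two x ends, a black band across the grip. About 45 g. Origin at the centre of its underside, z up, x along its 44 mm length; grip it across the 24 mm (its y).
- carrier_blue: Blue plastic fuse carrier, loose: a block 44 (x) x 24 (y) x 26 mm high with a raised pull grip of the same colour on its middle, 26 (x) x 24 (y) mm, up to 40 mm above its base; brass contacts at its two x ends, a black band across the grip. About 45 g. Origin at the centre of its underside, z up, x along its 44 mm length; grip it across the 24 mm (its y).
- plate: White switch plate lying flat, loose: 50 (x) x 100 (y) x 16 mm thick, with a grey rocker in the middle of its upper face standing 3 mm proud. About 70 g. Origin at the centre of its underside, z up, y along its 100 mm length; grip it across the 50 mm (its x).
- bulb: Glass bulb in an orange twist cap cover, loose, standing on the cap: the cap is a cylinder 40 mm across and 34 mm high, the clear glass above it is at most 37 mm across and ends 72 mm above the base. About 70 g. Origin at the centre of its underside, z up; round, so grip the cap from any side. Fingertips 19 mm or more above its base clear the holder's rim.
- bin_red: Grey stackable open bin with a red floor liner, fixed to the shelf. Outside 83 (x) x 93 (y) x 45 mm high (small stacking rims widen the y sides' top edges to 101 mm, look only), walls and floor 4 mm thick, so 75 (x) x 85 (y) mm inside. Origin at the centre of its underside, z up. A carrier of 24 mm held across the bin's y leaves the fingers most room: open them only about 16 mm to release.
- bin_blue: Grey stackable open bin with a blue floor liner, fixed to the shelf. Outside 83 (x) x 93 (y) x 45 mm high (small stacking rims widen the y sides' top edges to 101 mm, look only), walls and floor 4 mm thick, so 75 (x) x 85 (y) mm inside. Origin at the centre of its underside, z up. A carrier of 24 mm held across the bin's y leaves the fingers most room: open them only about 16 mm to release.
- tray: Yellow open tray, fixed to the shelf: outside 120 (x) x 150 (y) x 22 mm high, walls and floor 4 mm thick, so 112 (x) x 142 (y) mm inside. Origin at the centre of its underside, z up. The plate fits with its length along the tray's y.
- holder: Round green holder, a shallow cup fixed to the shelf: 72 mm outside, 64 mm inside diameter, 16 mm high, floor 5 mm thick. Origin at the centre of its underside, z up.
- torch: Red torch lying on its side among the bins, loose, not to be moved: 150 mm long along its x, 40 mm across and high at head and tail, 28 mm between. Origin under its middle, at shelf height.
- spotlight: Chrome spotlight standing face up among the spares, loose, not to be moved: round, 64 mm across at the top with a dark lens, 48 mm at its foot, 60 mm high. Origin at the centre of its underside, z up.
Things that resemble listed ones, but are neither listed nor needed, are in the scene too. Several things have the shape of the carrier_blue; the one meant has the colours described above. There is more than one size of the plate; the job needs the larger.

How it is judged:
On the way, in this order (a step that is already met when the one before it is completed fails the run):
1. both fuse carriers stand in their own bins and the switch plate lies in the tray (horizontal distance between carrier_red and bin_red below 0.037 m and z of carrier_red in the frame of bin_red between 0.001 and 0.01 m and angle between each of carrier_red, carrier_blue's own z axis and vertical below 0.2 rad and horizontal distance between carrier_blue and bin_blue below 0.037 m and z of carrier_blue in the frame of bin_blue between 0.001 and 0.01 m and horizontal distance between plate and tray below 0.052 m and z of plate in the frame of tray between 0.001 and 0.009 m and angle between plate's own z axis and vertical below 0.1 rad), for 0.2 s.
2. then the bulb stands in the green holder (horizontal distance between bulb and holder below 0.015 m and z of bulb in the frame of holder between 0.001 and 0.01 m and angle between bulb's own z axis and vertical below 0.15 rad), for 0.2 s.
At the end, for the whole second after the job is handed in: Carriers upright (0.2 rad) on the floors of their own bins (6 mm, centres 37 mm), plate flat (0.1 rad) on the tray's floor (5 mm, centres 52 mm), bulb upright (0.15 rad) on the holder's floor (5 mm, centres 15 mm), all four at rest (0.02 m/s) (all of step 1 and all of step 2 and linear speed of each of carrier_red, carrier_blue, plate, bulb below 0.02 m/s); the robot touches nothing.
It fails at once if the torch is moved by more than 20 mm (distance of torch from where it was at the start of the episode above 0.02 m).
It fails at once if the spotlight is moved by more than 20 mm (distance of spotlight from where it was at the start of the episode above 0.02 m).
It fails at once if the bulb is dropped (falls free of the fingers faster than 0.6 m/s, about 18 mm) (linear speed of bulb above 0.6 m/s and contact force between bulb and the fingers below 0.05 N).
It also fails if it takes over 115 s, if anything falls off the work surface, if the arm or the gripper's body presses on something with over 40 N, if the wrist force passes 120 N, or if a joint passes its speed limit or range.

ROBOT

A 6-joint arm with a two-finger parallel gripper is mounted at the origin on the work surface. World frame = base frame: x ahead of the robot, y to its left, z up, the work surface at z = 0. Lengths are in m, angles in rad, forces in N, time in s.
With the tool pointing down it reaches from about 0.375 to 0.9 m from the base axis. Payload 3.1 kg.
Tool frame: the origin (TCP) lies at the centre of the arm's flange, where the gripper is bolted on; the fingertips stand 173 mm ahead of it and the grasp point (between the pads) lies 155 mm ahead of it; z points along the fingers, y is the line along which they close (so a half turn about z gives the same grasp; the last joint's range is limited). The gripper opens to 85 mm and grips with 20 to 120 N. Pads are 22 mm wide; open, the fingers measure 114 mm over their backs; the gripper's body (76 mm by 85 mm) begins 54 mm behind the grasp point. The pads swing forward as they close: fully open they stand 13 mm farther back than shut.
Start: joints at [-1.298, 0.527, 1.433, -0, 1.181, -0.178], TCP at [0.272, -0.563, 0.405] pointing down, gripper open.
Joint ranges: [-3.08, 3.08], [-0.75, 2.2], [0.22, 2.44], [-1.43, 4.57], [0, 2.65], [-2.85, 2.85]. Speed limits (rad/s): [2.79, 2.79, 3.14, 3.14, 3.14, 3.14].

INTERFACE

Orientations are given as a unit quaternion [x, y, z, w].
In Python, from station import * gives the robot as it stands.
- The arm moves only by the shell command python3 -m jog 'ROWS' [OPENING] [FORCE]. ROWS is a JSON object of lists of equal length, an entry for each row: "linear": the shift along the world's x, y, z in mm, a list of three; "turn": the turn about the world's z in units of 5 degrees (1.0 is 5 degrees). A call has 1 to 12 rows; each row shifts and turns the commanded pose from where the row before left it; what a row does not reach is not made up. A row lasts 1/8 s, in which the tool goes at most 62.5 mm and 10.7 degrees, less where a joint would pass 70% of its speed; a pose out of reach is approached as far as the arm can. A call is refused whole if a number of a shift passes 62.5 or a number of a turn 1, either way. A call with a gripper value outside its range is refused whole. OPENING is the opening, from 0 (shut) to 1 (fully open), set as the call begins (- or left out, the last holds). The fingers move at their own pace and stop on an object; FORCE is the grip in N (left out, the last holds). Time passes only in rows, so rows that do not move let the fingers close. It gives the time, the measured TCP pose, the force, the opening and the grip force at its end, in the units of the state.
- sense(): the state, without advancing time (a new reading comes with each control period).
- snapshot(name): name is "scene" or "top" or "wrist"; returns the picture (384x512x3 uint8, red, green, blue); there is no depth.
- get_calibration(name): a dict with "fx", "fy", "cx", "cy" (pixels), "world_to_cam" (4x4, takes a point from world to camera coordinates). Camera axes: x right, y down, z forward; pixel columns grow to the right and rows downward; lengths in m; the calibration is good to about 2 mm. The wrist camera is an equidistant fisheye: a pixel r from the principal point sees the ray r / f radians off the axis. A picture is of the moment at which its call begins: read the wrist's pose just before it. get_calibration takes no time and is no camera call; for the wrist camera it gives the pose at the moment of the call.
- sign_off(): hands the job in; it is judged then, once.
The state is a dict: "t": time; "q": joint angles; "qd": joint speeds; "tau": joint torques, N m; "tcp_pos": TCP position; "tool_rot": TCP orientation; "force": force on the tool from outside, world axes, zero at the start; "ft_torque": the same for the moment, N m; "finger_gap": opening from 0.0 (shut) to 1.0 (fully open); "gripper_force": force on a finger pad.
Only numpy, scipy, OpenCV 4.12 (cv2) and the standard library are available. Lean on these libraries where they do the work, as an engineer would, in place of code of your own. Each camera call takes 0.05 s, during which the arm holds its last target. There are 200 camera calls.

## Working session

There is one attempt and no reset: what is moved stays moved. The work goes in short steps, Python scripts to look and compute and a shell command to move; the robot and the scene stay as the last step left them, time stands still between calls to the robot, and variables do not carry over. Pictures are saved under pics/ and viewed, at most 14 in all, crops included, and the job is handed in when it is done.

```bash
mkdir -p pics
python3 - <<'E'
from station import *
import cv2,numpy as np
for n in ("top","scene","wrist"):
    im=snapshot(n); cv2.imwrite(f"pics/{n}0.png",im[:,:,::-1])
    c=get_calibration(n); print(n,{k:(np.round(v,3).tolist()) for k,v in c.items()})
s=sense(); print(s)
a=cv2.imread("pics/top0.png"); cv2.imwrite("pics/top0b.png",cv2.resize(a,(800,600),interpolation=cv2.INTER_CUBIC))
E
```

```text
top {'fx': 376.804, 'fy': 376.804, 'cx': 256.965, 'cy': 186.135, 'world_to_cam': [[-0.002, -1.0, 0.029, -0.019], [-0.998, 0.0, -0.057, 0.489], [0.057, -0.029, -0.998, 1.209], [0.0, 0.0, 0.0, 1.0]]}
scene {'fx': 364.086, 'fy': 364.086, 'cx': 259.315, 'cy': 189.864, 'world_to_cam': [[0.181, 0.983, -0.009, -0.097], [0.679, -0.132, -0.722, -0.276], [-0.711, 0.125, -0.692, 1.317], [0.0, 0.0, 0.0, 1.0]]}
wrist {'fx': 297.319, 'fy': 297.319, 'cx': 254.558, 'cy': 187.81, 'world_to_cam': [[0.437, -0.9, -0.001, -0.625], [-0.862, -0.418, 0.287, -0.039], [-0.259, -0.125, -0.958, 0.379], [0.0, 0.0, 0.0, 1.0]]}
{'t': 0.15, 'q': array([-1.29849397e+00,  5.28224122e-01,  1.43361280e+00,  3.36708096e-06,
        1.18139362e+00, -1.78507408e-01]), 'qd': array([-0.00153619, -0.00141493, -0.00587205,  0.00203157, -0.00125726,
       -0.00072832]), 'tau': array([ 3.74306410e-04, -4.42744088e+01, -1.78276688e+01, -3.25975352e-04,
        5.59785316e-03, -9.34586467e-06]), 'tcp_pos': array([ 0.27225877, -0.56228663,  0.40397417]), 'tool_rot': array([ 9.74703512e-01,  2.23500322e-01, -3.68369871e-05, -8.18115017e-04]), 'force': array([0.58843785, 0.29430451, 0.09554216]), 'ft_torque': array([ 0.00426569, -0.01864096,  0.00204217]), 'gripper_force': 0.0, 'finger_gap': 1.0013300759335004}
```

View pics/top0b.png

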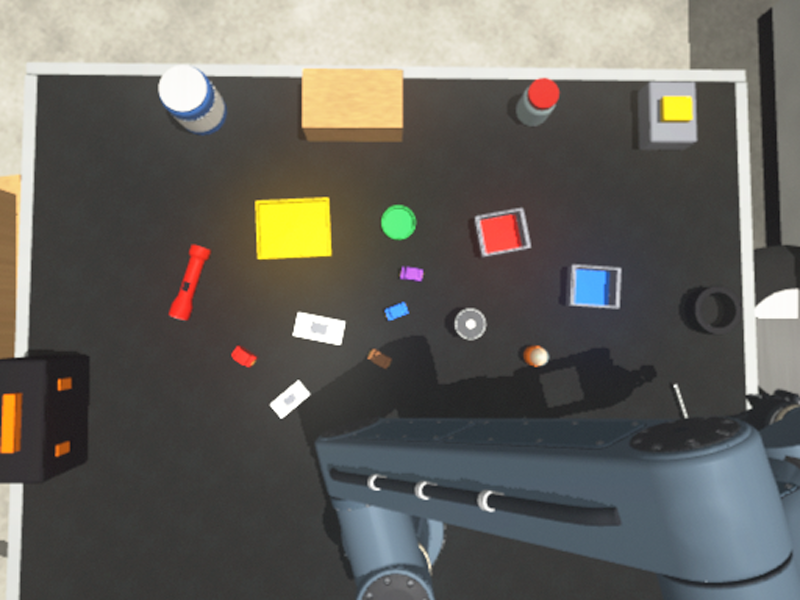

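View pics/scene0.png

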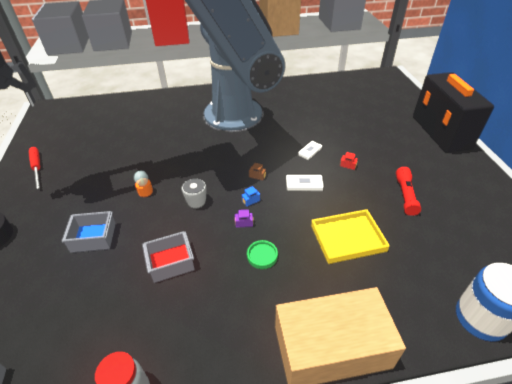

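The top view (800x600) shows the tray at (293,228), holder (398,222), red bin (502,232), blue bin (595,286) and spotlight (470,323). The bulb is at (535,356), the blue carrier at (397,311), the red carrier at (243,356), the large plate at (319,328) and the torch at (190,282). The decoys are the purple and brown carriers and the small plate. The scene view agrees.

```bash
cat > h.py <<'E'
from station import *
import cv2,numpy as np
def ray(cal,uv,wrist):
    uv=np.atleast_2d(np.array(uv,float)); x=(uv[:,0]-cal['cx'])/cal['fx']; y=(uv[:,1]-cal['cy'])/cal['fy']
    if wrist:
        r=np.hypot(x,y)+1e-12; d=np.c_[x/r*np.sin(r),y/r*np.sin(r),np.cos(r)]
    else: d=np.c_[x,y,np.ones_like(x)]
    M=np.array(cal['world_to_cam']); R,t=M[:3,:3],M[:3,3]
    return -R.T@t, d@R
def onplane(cal,uv,z,wrist=False):
    o,d=ray(cal,uv,wrist); return (o+d*((z-o[2])/d[:,2])[:,None])[:,:2]
MASK={'red':[((0,140,60),(6,255,255)),((174,140,60),(180,255,255))],'blue':[((98,140,60),(118,255,255))],
 'yellow':[((24,150,90),(34,255,255))],'green':[((55,120,50),(80,255,255))],'orange':[((5,140,90),(18,255,255))],'white':[((0,0,170),(180,45,255))]}
def blobs(im,col,amin=40):
    hsv=cv2.cvtColor(im,cv2.COLOR_RGB2HSV); m=0
    for lo,hi in MASK[col]: m=m|cv2.inRange(hsv,lo,hi)
    m=cv2.morphologyEx(m,cv2.MORPH_CLOSE,np.ones((5,5)))
    cs,_=cv2.findContours(m,cv2.RETR_EXTERNAL,cv2.CHAIN_APPROX_NONE)
    return [c[:,0] for c in sorted(cs,key=cv2.contourArea)[::-1] if cv2.contourArea(c)>=amin]
def report(name,col,z,amin=40,near=None,rad=.08):
    cal=get_calibration(name); im=snapshot(name)
    for c in blobs(im,col,amin):
        p=onplane(cal,c,z,name=='wrist'); r=cv2.minAreaRect((p*1000).astype(np.float32))
        if near is not None and np.hypot(*(np.array(r[0])/1000-near))>rad: continue
        b=cv2.boxPoints(r); e=[b[1]-b[0],b[2]-b[1]]; L=max(e,key=np.linalg.norm)
        print(name,col,'px',c.mean(0).round(),'c',np.round(r[0],1),'size',np.round(sorted(r[1]),1),'long axis deg',round(np.degrees(np.arctan2(L[1],L[0]))%180,1))
    return im
E
python3 - <<'E'
from h import *
for c,z in [('red',.03),('blue',.03),('yellow',.022),('green',.016),('orange',.03),('white',.016)]: report('top',c,z,30)
E
```

```text
top red px [121. 180.] c [506.7 412.2] size [ 42.9 153.9] long axis deg 162.8
top red px [320. 149.] c [ 608.6 -224.7] size [69.3 73.6] long axis deg 100.5
top red px [347.  59.] c [ 904.9 -318. ] size [63.  64.1] long axis deg 179.2
top red px [156. 228.] c [355.1 302.3] size [30.3 49. ] long axis deg 56.3
top blue px [379. 183.] c [ 497.8 -414.2] size [68.2 70.1] long axis deg 175.9
top blue px [254. 199.] c [447.6  -7.9] size [26.6 45.3] long axis deg 110.5
top blue px [125.  67.] c [876.6 407.1] size [33.7 94.1] long axis deg 129.6
top yellow px [187. 146.] c [619.2 205.4] size [123.9 152.6] long axis deg 92.7
top yellow px [432.  69.] c [ 877.  -604.7] size [50.9 65.5] long axis deg 90.5
top green px [255. 142.] c [632.8 -11.9] size [68.6 72.4] long axis deg 0.0
top orange px [  6. 270.] c [225.5 757.8] size [ 42.8 119. ] long axis deg 2.1
top orange px [ 39. 287.] c [174.4 657.1] size [23.5 33. ] long axis deg 108.3
top orange px [ 41. 245.] c [302.1 656.2] size [22.1 24.6] long axis deg 91.7
top orange px [340. 227.] c [ 357.  -283.5] size [30.2 43.2] long axis deg 169.6
top white px [257.  82.] c [671.9 -21.9] size [ 876.8 1670.7] long axis deg 90.8
top white px [  6. 346.] c [ -9.9 758.4] size [ 42.9 223.6] long axis deg 2.0
top white px [204. 210.] c [412.4 151.4] size [ 51.6 102.2] long axis deg 78.6
top white px [185. 255.] c [268.1 209.9] size [40.4 78.6] long axis deg 129.8
top white px [301. 206.] c [ 420.7 -164.1] size [55.4 58.4] long axis deg 179.6
top white px [311. 321.] c [  58.4 -190.2] size [24.9 41.1] long axis deg 4.7
top white px [393. 187.] c [ 490.1 -466.5] size [36.3 90.1] long axis deg 156.2
top white px [270. 314.] c [ 81.3 -58.2] size [20.8 35. ] long axis deg 6.2
```

```bash
python3 -m jog '{"linear":[[15,46,0],[15,46,0],[15,46,0],[15,46,0],[15,46,0],[15,46,0],[15,46,0],[15,46,0],[15,46,0],[15,46,0],[15,46,0],[10,48,0]],"turn":[1,1,1,1,1,1,1,1,1,1,1,1]}' 0.55 30
python3 -m jog '{"linear":[[0,0,-20],[0,0,-20],[0,0,-20],[0,0,-20],[0,0,0],[0,0,0]],"turn":[1,1,1,1,1,0]}'
python3 - <<'E'
from h import *
cal=get_calibration('wrist'); M=np.array(cal['world_to_cam']); print('cam',-M[:3,:3].T@M[:3,3],sense()['tcp_pos'])
im=report('wrist','blue',.035); report('wrist','blue',.0)
cv2.imwrite('pics/w1.png',im[:,:,::-1])
E
```

```text
t: 1.95
tcp_pos: [0.448, -0.0071, 0.4051]
tool_rot: [0.731, 0.682, 0.0, 0.001]
force: [0.0, -0.1, 0.0]
finger_gap: 0.546
gripper_force: 0.0
t: 2.7
tcp_pos: [0.4475, -0.0086, 0.3246]
tool_rot: [0.568, 0.823, 0.0, 0.0]
force: [1.4, -0.9, 0.9]
finger_gap: 0.55
gripper_force: 0.0
cam [0.42098806 0.05871106 0.29440422] [ 0.44749708 -0.00857977  0.3246405 ]
wrist blue px [255. 177.] c [446.   -5.6] size [25.6 45.9] long axis deg 110.8
wrist blue px [255. 177.] c [449.5 -13.8] size [28.8 53.4] long axis deg 110.1
```

View pics/w1.png

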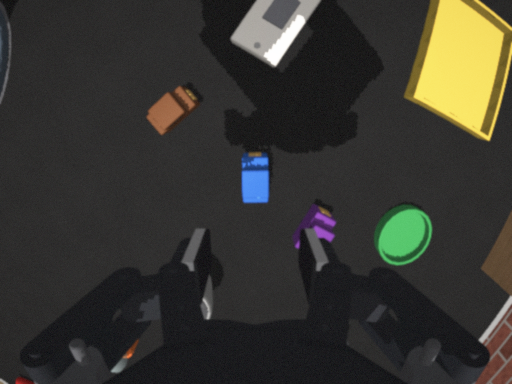

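The wrist view shows the blue carrier at (255,177) with its length along the image's v axis, and the purple decoy clear of the fingers at (316,225). Its position agrees with the top view, so I descend and grip.

```bash
python3 -m jog '{"linear":[[0,1,-30],[0,0,-35],[0,0,-35],[0,0,-25],[0,0,-18],[0,0,0],[0,0,0]],"turn":[0,0,0,0,0,0,0]}'
python3 -m jog '{"linear":[[0,0,0],[0,0,0],[0,0,0],[0,0,0],[0,0,10],[0,0,30],[0,0,40],[0,0,40],[0,0,30]],"turn":[0,0,0,0,0,0,0,0,0]}' 0 30
```

```text
t: 3.68
tcp_pos: [0.4477, -0.0076, 0.1823]
tool_rot: [0.568, 0.823, 0.0, 0.001]
force: [-1.0, -0.5, -0.0]
finger_gap: 0.55
gripper_force: 0.0
t: 4.8
tcp_pos: [0.447, -0.0074, 0.3339]
tool_rot: [0.568, 0.823, 0.0, 0.001]
force: [0.4, -0.2, 0.2]
finger_gap: 0.272
gripper_force: 29.5
```

```bash
python3 -m jog '{"linear":[[4,-34,0],[4,-34,0],[4,-34,0],[4,-34,0],[4,-34,0],[4,-34,0],[4,-34,0],[4,-34,0],[4,-34,0],[4,-34,0],[4,-34,0],[6,-32,0]],"turn":[1,1,1,1,1,1,1,1,1,1,1,1]}'
python3 -m jog '{"linear":[[0,0,0],[0,0,0],[0,0,0]],"turn":[1,0,0]}'
python3 - <<'E'
from h import *
im=report('wrist','blue',.005)
cv2.imwrite('pics/w2.png',im[:,:,::-1])
t=snapshot('top'); cv2.imwrite('pics/t2.png',cv2.resize(t[100:260,230:430,::-1],None,fx=3.5,fy=3.5,interpolation=cv2.INTER_CUBIC))
E
```

```text
t: 6.3
tcp_pos: [0.4969, -0.4143, 0.3321]
tool_rot: [0.079, 0.997, 0.0, -0.0]
force: [1.2, -0.3, -0.7]
finger_gap: 0.278
gripper_force: 29.4
t: 6.68
tcp_pos: [0.4971, -0.4129, 0.3319]
tool_rot: [0.037, 0.999, 0.0, -0.0]
force: [0.3, 0.3, -0.5]
finger_gap: 0.275
gripper_force: 29.5
wrist blue px [261. 224.] c [ 565.7 -416.3] size [ 65.7 173.2] long axis deg 172.7
wrist blue px [216. 177.] c [ 498.8 -454.3] size [10.3 66.9] long axis deg 176.1
```

View pics/w2.png

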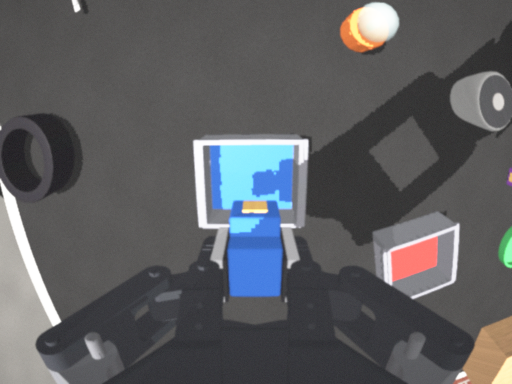

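The wrist view shows the blue bin's rim corners at about (194,141), (307,139), (198,228) and (305,228), with the carrier held straight in the fingers.

Run:
```python
from h import *
p=onplane(get_calibration('wrist'),[[194,141],[307,139],[305.5,228],[198,228]],.045,True)*1000
print(p.round(), p.mean(0), [np.hypot(*(p[i]-p[i-1])).round() for i in range(4)])
r=onplane(get_calibration('wrist'),[[375,240],[449,213],[458,226],[459,270],[387,297]],.045,True)*1000; print(r.round())
```

```text
[[ 454. -464.]
 [ 460. -365.]
 [ 544. -369.]
 [ 537. -471.]] [ 498.7130275  -417.48055562] [np.float64(83.0), np.float64(99.0), np.float64(85.0), np.float64(103.0)]
[[ 565. -296.]
 [ 545. -205.]
 [ 563. -187.]
 [ 625. -169.]
 [ 644. -270.]]
```

```bash
python3 -m jog '{"linear":[[2,-3,-40],[0,0,-40],[0,0,-30],[0,0,-15],[0,0,-10],[0,0,-6],[0,0,-3],[0,0,-1],[0,0,0]],"turn":[0,0,0,0,0,0,0,0,0]}'
python3 -m jog '{"linear":[[0,0,0],[0,0,0],[0,0,0],[0,0,0],[0,0,25],[0,0,40],[0,0,40],[0,0,40]],"turn":[0,0,0,0,0,0,0,0]}' 0.46 30
python3 - <<'E'
from h import *
im=report('wrist','blue',.035)
cv2.imwrite('pics/w3.png',im[:,:,::-1])
E
```

```text
t: 7.9
tcp_pos: [0.4994, -0.4167, 0.1872]
tool_rot: [0.036, 0.999, -0.0, 0.0]
force: [-0.0, -0.3, -0.1]
finger_gap: 0.276
gripper_force: 29.5
t: 8.9
tcp_pos: [0.4992, -0.4164, 0.3329]
tool_rot: [0.036, 0.999, 0.0, -0.0]
force: [0.2, -0.7, -0.9]
finger_gap: 0.463
gripper_force: 0.0
wrist blue px [267. 178.] c [ 497.4 -404.7] size [49.  50.9] long axis deg 85.2
wrist blue px [219. 174.] c [ 491.  -450.1] size [ 8.9 60. ] long axis deg 176.3
```

View pics/w3.png

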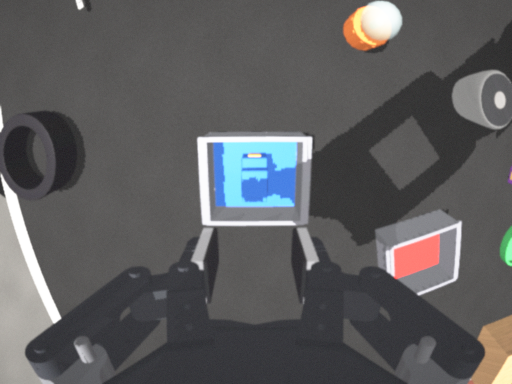

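The blue carrier stands upright in the blue bin, at (255,175). Next is the red carrier.

```bash
python3 -m jog '{"linear":[[-9,45,0],[-9,45,0],[-9,45,0],[-9,45,0],[-9,45,0],[-9,45,0],[-9,45,0],[-9,45,0],[-9,45,0],[-9,45,0],[-9,45,0],[-9,45,0]],"turn":[1,1,1,1,1,1,1,1,1,1,1,1]}' 0.55
python3 -m jog '{"linear":[[-9,45,0],[-9,45,0],[-9,45,0],[-9,44,0],[0,0,0],[0,0,0]],"turn":[0,0,0,0,0,0]}'
python3 - <<'E'
from h import *
for z in (.035,0): im=report('wrist','red',z,near=(.355,.3))
cv2.imwrite('pics/w4.png',im[:,:,::-1])
E
```

```text
t: 10.45
tcp_pos: [0.391, 0.1248, 0.3319]
tool_rot: [-0.469, 0.883, -0.0, 0.0]
force: [0.8, -0.4, 0.7]
finger_gap: 0.551
gripper_force: 0.0
t: 11.2
tcp_pos: [0.3551, 0.3022, 0.3316]
tool_rot: [-0.468, 0.883, -0.0, -0.0]
force: [-0.1, 0.4, -0.2]
finger_gap: 0.551
gripper_force: 0.0
wrist red px [254. 178.] c [353.7 299.1] size [25.4 47.2] long axis deg 55.9
wrist red px [255. 178.] c [359.2 306.4] size [28.5 53.6] long axis deg 56.6
```

View pics/w4.png

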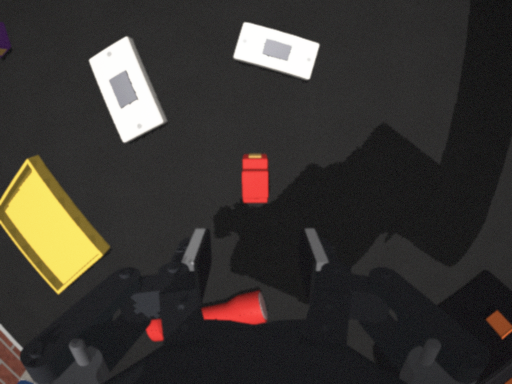

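The red carrier is centred ahead of the fingers at (254,178), and nothing is in their way.

```bash
python3 -m jog '{"linear":[[0,0,-35],[0,0,-35],[0,0,-35],[0,0,-25],[0,0,-20],[0,0,0],[0,0,0]],"turn":[0,0,0,0,0,0,0]}'
python3 -m jog '{"linear":[[0,0,0],[0,0,0],[0,0,0],[0,0,0],[0,0,10],[0,0,30],[0,0,40],[0,0,40],[0,0,30]],"turn":[0,0,0,0,0,0,0,0,0]}' 0 30
python3 -m jog '{"linear":[[20,-44,0],[20,-44,0],[20,-44,0],[20,-44,0],[20,-44,0],[20,-44,0],[20,-44,0],[20,-44,0],[20,-44,0],[20,-44,0],[20,-44,0],[29,-48,0]],"turn":[0,-1,-1,-1,-1,-1,-1,-1,-1,-1,0,0]}'
python3 -m jog '{"linear":[[0,0,0],[0,0,0]],"turn":[0,0]}'
python3 - <<'E'
from h import *
im=snapshot('wrist'); cv2.imwrite('pics/w5.png',im[:,:,::-1])
E
```

```text
t: 12.18
tcp_pos: [0.3558, 0.3019, 0.1822]
tool_rot: [-0.468, 0.884, -0.0, 0.0]
force: [-0.3, 1.0, 0.4]
finger_gap: 0.547
gripper_force: 0.0
t: 13.3
tcp_pos: [0.3549, 0.3025, 0.3339]
tool_rot: [-0.468, 0.884, 0.0, 0.001]
force: [0.2, 1.0, -1.5]
finger_gap: 0.275
gripper_force: 29.6
t: 14.8
tcp_pos: [0.6042, -0.2303, 0.332]
tool_rot: [-0.094, 0.996, 0.001, -0.001]
force: [0.8, -0.5, 0.1]
finger_gap: 0.276
gripper_force: 29.6
t: 15.05
tcp_pos: [0.6036, -0.229, 0.3314]
tool_rot: [-0.094, 0.996, 0.001, -0.001]
force: [-0.2, 0.8, -1.1]
finger_gap: 0.278
gripper_force: 29.7
```

View pics/w5.png

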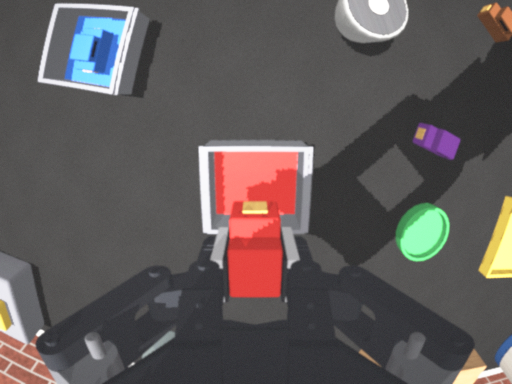

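The red bin's rim corners are at about (199,147), (312,147), (309,235) and (203,235), and the carrier is held straight.

Run:
```python
from h import *
p=onplane(get_calibration('wrist'),[[199,147],[312.5,147],[309.5,235],[203,235]],.045,True)*1000
print(p.round(), p.mean(0), [np.hypot(*(p[i]-p[i-1])).round() for i in range(4)],np.degrees(np.arctan2(*(p[1]-p[0])[::-1])))
```

```text
[[ 579. -284.]
 [ 560. -185.]
 [ 643. -167.]
 [ 662. -268.]] [ 610.87586407 -226.18981134] [np.float64(85.0), np.float64(100.0), np.float64(85.0), np.float64(103.0)] 100.92205893383526
```

```bash
python3 -m jog '{"linear":[[7,4,-40],[0,0,-40],[0,0,-30],[0,0,-15],[0,0,-10],[0,0,-6],[0,0,-3],[0,0,-1],[0,0,0]],"turn":[0,0,0,0,0,0,0,0,0]}'
python3 -m jog '{"linear":[[0,0,0],[0,0,0],[0,0,0],[0,0,0],[0,0,25],[0,0,40],[0,0,40],[0,0,40]],"turn":[0,0,0,0,0,0,0,0]}' 0.46 30
python3 - <<'E'
from h import *
im=report('wrist','red',.04,near=(.611,-.226)); cv2.imwrite('pics/w6.png',im[:,:,::-1])
E
python3 -m jog '{"linear":[[-17,31,0],[-17,31,0],[-17,31,0],[-17,31,0],[-17,31,0],[-17,31,0],[-17,31,0],[-17,31,0],[-17,31,0],[-17,31,0],[-17,31,0],[-12,36,0]],"turn":[-1,-1,-1,-1,-1,-1,-1,-1,-1,-1,-1,-1]}' 0.85
python3 -m jog '{"linear":[[0,0,0],[0,0,0],[0,0,0],[0,0,0],[0,0,0],[0,0,0],[0,0,0],[0,0,0],[0,0,0],[0,0,0],[0,0,0],[0,0,0]],"turn":[-1,-1,-1,-1,-1,-1,-1,-1,-1,-1,-0.4,0]}'
python3 - <<'E'
from h import *
im=report('wrist','white',.016,near=(.412,.151)); cv2.imwrite('pics/w7.png',im[:,:,::-1])
a=cv2.imread('pics/w6.png'); cv2.imwrite('pics/w67.png',cv2.resize(np.hstack([a,im[:,:,::-1]]),(800,300)))
E
```

```text
t: 16.23
tcp_pos: [0.6114, -0.2257, 0.1872]
tool_rot: [-0.094, 0.996, -0.0, 0.0]
force: [0.8, 0.2, -0.3]
finger_gap: 0.276
gripper_force: 29.7
t: 17.23
tcp_pos: [0.6112, -0.2254, 0.3329]
tool_rot: [-0.094, 0.996, 0.0, -0.0]
force: [0.2, 0.4, -0.5]
finger_gap: 0.459
gripper_force: 0.0
wrist red px [264. 179.] c [ 605.7 -216.1] size [49.7 51.3] long axis deg 10.6
wrist red px [218. 174.] c [ 610.  -260.6] size [ 8.9 59.7] long axis deg 11.1
t: 18.77
tcp_pos: [0.4115, 0.1523, 0.3318]
tool_rot: [0.418, 0.909, -0.0, 0.0]
force: [-0.1, -0.0, 0.5]
finger_gap: 0.845
gripper_force: 0.0
t: 20.27
tcp_pos: [0.4123, 0.1515, 0.3317]
tool_rot: [0.772, 0.635, 0.0, 0.0]
force: [-0.2, 0.6, 0.3]
finger_gap: 0.853
gripper_force: 0.0
wrist white px [255. 174.] c [412.6 149.4] size [49.8 98.3] long axis deg 78.5
```

View pics/w67.png

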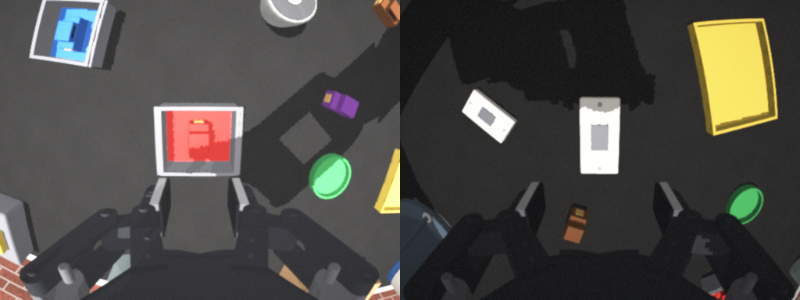

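The red carrier is standing in its bin. The plate is centred and aligned at (412.6,149.4), measuring 50x98 mm, so it is the larger one.

```bash
python3 -m jog '{"linear":[[0,-1,-40],[0,0,-40],[0,0,-35],[0,0,-20],[0,0,-12],[0,0,-6],[0,0,-4],[0,0,0]],"turn":[0,0,0,0,0,0,0,0]}'
python3 -m jog '{"linear":[[0,0,0],[0,0,0],[0,0,0],[0,0,0],[0,0,0],[0,0,5],[0,0,15],[0,0,20],[0,0,20],[0,0,20],[0,0,20]],"turn":[0,0,0,0,0,0,0,0,0,0,0]}' 0 40
```

```text
t: 21.32
tcp_pos: [0.4125, 0.1505, 0.175]
tool_rot: [0.773, 0.635, 0.0, 0.0]
force: [-0.6, 0.4, 0.0]
finger_gap: 0.849
gripper_force: 0.0
t: 22.7
tcp_pos: [0.412, 0.1505, 0.2755]
tool_rot: [0.773, 0.635, -0.0, -0.0]
force: [0.7, -0.1, -0.3]
finger_gap: 0.577
gripper_force: 41.6
```

```bash
python3 -m jog '{"linear":[[35,9,10],[35,9,0],[35,9,0],[35,9,0],[35,9,0],[32,10,0],[0,0,0],[0,0,0]],"turn":[0.5,0.5,0.5,0.5,0.5,0.3,0,0]}'
python3 - <<'E'
from h import *
im=report('wrist','yellow',.022,near=(.619,.205)); cv2.imwrite('pics/w8.png',im[:,:,::-1])
E
```

```text
t: 23.7
tcp_pos: [0.6182, 0.2053, 0.2841]
tool_rot: [0.689, 0.724, -0.001, -0.001]
force: [-0.5, 0.1, -1.3]
finger_gap: 0.571
gripper_force: 41.6
```

View pics/w8.png

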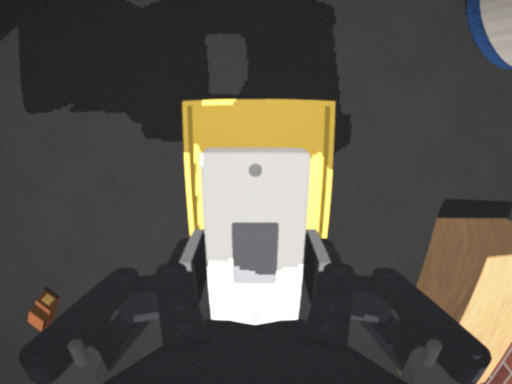

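The plate is centred over the tray in line with it, and the tray's walls at columns 185 and 335 sit symmetrically about it.

```bash
python3 -m jog '{"linear":[[0,0,-30],[0,0,-30],[0,0,-20],[0,0,-12],[0,0,-6],[0,0,-4],[0,0,-2],[0,0,-1],[0,0,0]],"turn":[0,0,0,0,0,0,0,0,0]}'
python3 -m jog '{"linear":[[0,0,0],[0,0,0],[0,0,0],[0,0,0],[0,0,15],[0,0,40],[0,0,50],[0,0,50],[0,0,0]],"turn":[0,0,0,0,0,0,0,0,0]}' 0.75 30
python3 - <<'E'
from h import *
im=snapshot('wrist'); cv2.imwrite('pics/w9.png',im[:,:,::-1])
E
python3 -m jog '{"linear":[[-22,-41,0],[-22,-41,0],[-22,-41,0],[-22,-41,0],[-22,-41,0],[-22,-41,0],[-22,-41,0],[-22,-41,0],[-22,-41,0],[-22,-41,0],[-22,-41,0],[-20,-37,0]],"turn":[0,0,0,0,0,0,0,0,0,0,0,0]}'
python3 -m jog '{"linear":[[0,0,0],[0,0,0]],"turn":[0,0]}'
python3 - <<'E'
from h import *
im=report('wrist','orange',.017,near=(.357,-.283))
a=cv2.imread('pics/w9.png'); cv2.imwrite('pics/w10.png',cv2.resize(np.hstack([a,im[:,:,::-1]]),(800,300)))
E
```

```text
t: 24.88
tcp_pos: [0.6194, 0.2055, 0.18]
tool_rot: [0.689, 0.724, 0.0, 0.0]
force: [-0.1, 0.1, -0.4]
finger_gap: 0.576
gripper_force: 41.7
t: 26.0
tcp_pos: [0.6208, 0.2058, 0.3412]
tool_rot: [0.689, 0.724, 0.005, 0.004]
force: [0.7, 0.0, -0.3]
finger_gap: 0.752
gripper_force: 0.0
t: 27.55
tcp_pos: [0.356, -0.2834, 0.3338]
tool_rot: [0.69, 0.724, 0.0, -0.001]
force: [0.6, -0.4, -0.3]
finger_gap: 0.751
gripper_force: 0.0
t: 27.8
tcp_pos: [0.3569, -0.2818, 0.334]
tool_rot: [0.69, 0.724, 0.0, -0.001]
force: [-0.4, 0.1, -0.6]
finger_gap: 0.751
gripper_force: 0.0
wrist orange px [256. 178.] c [ 358.3 -284.9] size [22.7 41.5] long axis deg 170.1
```

View pics/w10.png

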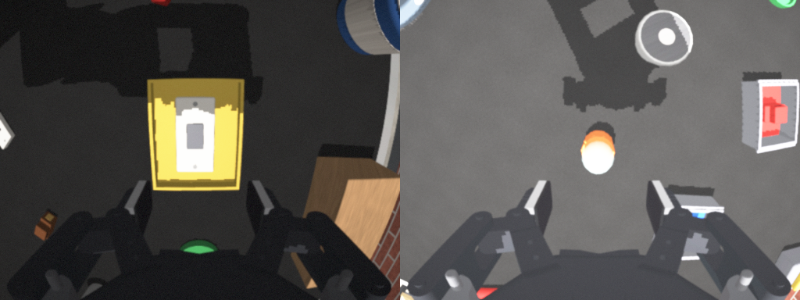

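The plate lies in the tray. The bulb stands with its orange cap towards the camera at about (256,178), and its glass lies below that.

Run:
```python
from h import *
cal=get_calibration('wrist'); im=snapshot('wrist')
for c in blobs(im,'orange'):
    if np.hypot(*(c.mean(0)-[256,178]))<30:
        x0,y0,w,h=cv2.boundingRect(c); u=x0+w/2; print(x0,y0,w,h)
        print('base +y edge',onplane(cal,[[u,y0]],0,True)*1000)
for c in blobs(im,'white'):
    if np.hypot(*(c.mean(0)-[254,198]))<30:
        (u,v),r=cv2.minEnclosingCircle(c); print(u,v,r,onplane(cal,[[u,v],[u+r,v],[u,v+r]],.0535,True)*1000)
```

```text
234 167 40 26
base +y edge [[ 355.72718359 -277.32514166]]
251.59695434570312 201.638671875 21.665483474731445 [[ 354.69313493 -297.0496429 ]
 [ 374.02666025 -296.07948066]
 [ 355.69323412 -318.09476257]]
```

Two independent estimates put the bulb's centre at (355,-297).

```bash
python3 -m jog '{"linear":[[-2,-14,0],[0,0,-35],[0,0,-35],[0,0,-30],[0,0,-20],[0,0,-14],[0,0,-10],[0,0,0],[0,0,0]],"turn":[0,0,0,0,0,0,0,0,0]}'
python3 - <<'E'
from h import *
im=snapshot('wrist'); cv2.imwrite('pics/w11.png',im[:,:,::-1])
E
```

```text
t: 29.02
tcp_pos: [0.3555, -0.2967, 0.1912]
tool_rot: [0.689, 0.724, -0.0, 0.001]
force: [0.4, -0.3, 0.3]
finger_gap: 0.752
gripper_force: 0.0
```

View pics/w11.png

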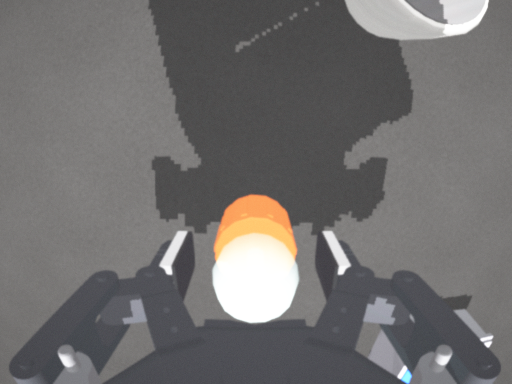

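The cap is centred between the pads, with its sides at columns 215 and 297.

```bash
python3 -m jog '{"linear":[[0,0,0],[0,0,0],[0,0,0],[0,0,0],[0,0,0],[0,0,5],[0,0,15],[0,0,30],[0,0,35],[0,0,35],[0,0,15]],"turn":[0,0,0,0,0,0,0,0,0,0,0]}' 0 30
python3 -m jog '{"linear":[[15,15,0],[27,28,0],[27,28,0],[27,28,0],[27,28,0],[27,28,0],[27,28,0],[27,28,0],[27,28,0],[27,28,0],[20,18,0],[0,0,0]],"turn":[0,0,0,0,0,0,0,0,0,0,0,0]}'
python3 -m jog '{"linear":[[0,0,0]],"turn":[0]}'
python3 - <<'E'
from h import *
im=report('wrist','green',.016); cv2.imwrite('pics/w12.png',im[:,:,::-1])
E
```

```text
t: 30.45
tcp_pos: [0.3554, -0.2965, 0.3285]
tool_rot: [0.689, 0.724, -0.0, 0.002]
force: [0.1, -0.4, -0.2]
finger_gap: 0.455
gripper_force: 30.3
t: 31.95
tcp_pos: [0.634, -0.0101, 0.3264]
tool_rot: [0.689, 0.725, 0.0, 0.001]
force: [0.8, 0.2, -1.1]
finger_gap: 0.448
gripper_force: 30.4
t: 32.08
tcp_pos: [0.6325, -0.0117, 0.3259]
tool_rot: [0.689, 0.724, -0.001, -0.0]
force: [-0.9, 0.1, -0.6]
finger_gap: 0.447
gripper_force: 30.4
wrist green px [257. 169.] c [634.5  -8.2] size [61.9 71. ] long axis deg 179.2
```

View pics/w12.png

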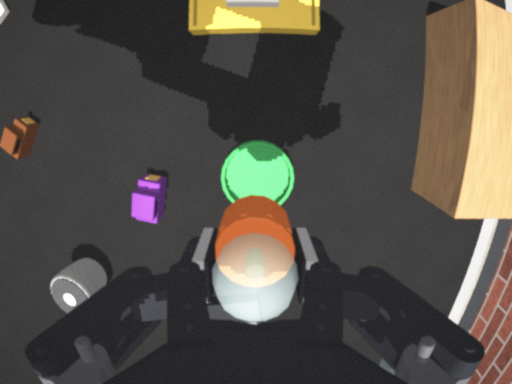

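The holder's rim spans columns 221 to 295 with its centre near (634,-13). The bulb hangs upright, so I lower it gently.

```bash
python3 -m jog '{"linear":[[1,-1,-25],[0,0,-30],[0,0,-30],[0,0,-20],[0,0,-10],[0,0,-6],[0,0,-4],[0,0,-2],[0,0,-1],[0,0,-1],[0,0,0],[0,0,0]],"turn":[0,0,0,0,0,0,0,0,0,0,0,0]}'
python3 -m jog '{"linear":[[0,0,-1],[0,0,0]],"turn":[0,0]}'
python3 - <<'E'
from h import *
im=snapshot('scene'); cv2.imwrite('pics/s13.png',cv2.resize(im[190:290,180:340,::-1],(800,500),interpolation=cv2.INTER_CUBIC))
E
```

```text
t: 33.62
tcp_pos: [0.6344, -0.0125, 0.1968]
tool_rot: [0.689, 0.724, 0.0, 0.0]
force: [0.3, 0.2, -0.7]
finger_gap: 0.452
gripper_force: 30.4
t: 33.88
tcp_pos: [0.6344, -0.0125, 0.1965]
tool_rot: [0.689, 0.724, 0.0, 0.0]
force: [-0.1, 0.9, 4.7]
finger_gap: 0.451
gripper_force: 30.9
```

View pics/s13.png

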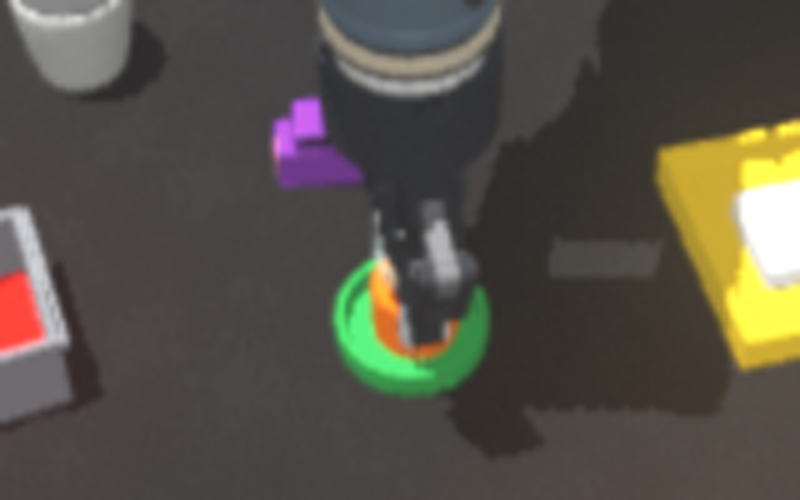

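The cap sits inside the green holder, and the 4.7 N of force shows it is on the floor. I release and rise.

```bash
python3 -m jog '{"linear":[[0,0,0],[0,0,0],[0,0,0],[0,0,0],[0,0,0],[0,0,15],[0,0,30],[0,0,40],[0,0,50],[0,0,30],[0,0,0],[0,0,0]],"turn":[0,0,0,0,0,0,0,0,0,0,0,0]}' 0.72 30
python3 -m jog '{"linear":[[-40,0,0],[-40,0,0],[-40,0,0],[-40,0,0],[0,0,0],[0,0,0]],"turn":[0,0,0,0,0,0]}'
python3 - <<'E'
from h import *
im=snapshot('scene'); cv2.imwrite('pics/s14.png',cv2.resize(im[110:300,50:430,::-1],(800,400),interpolation=cv2.INTER_CUBIC))
E
```

```text
t: 35.42
tcp_pos: [0.6338, -0.0124, 0.3605]
tool_rot: [0.689, 0.724, -0.0, -0.0]
force: [-0.4, 0.2, -0.6]
finger_gap: 0.718
gripper_force: 0.0
t: 36.17
tcp_pos: [0.4749, -0.0127, 0.3602]
tool_rot: [0.69, 0.724, 0.0, -0.0]
force: [0.4, 0.8, -0.4]
finger_gap: 0.714
gripper_force: 0.0
```

View pics/s14.png

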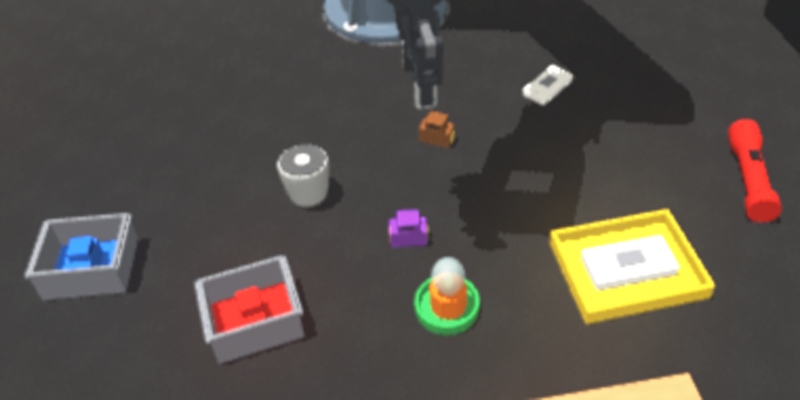

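Everything is in place: the carriers in their bins, the plate in the tray at (630,260) and the bulb upright in the holder at (447,290). The torch and spotlight have not moved.

```bash
python3 -c "
from station import *
print(sign_off())"
```

```text
the job is handed in; nothing more can be done
None
```

The job is handed in: both fuse carriers stand in their bins, the switch plate lies in the tray, and the bulb stands upright in the green holder; the torch and spotlight were left where they were, and the sign-off returned no verdict.

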